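# Refit the greased taper plug of a leak-test cock and prove that it turns free

### The job

The left cock of the brass manifold lacks its plug: take the lever plug (not the round-headed blank) out of the wooden block and fit it there, first swinging the right cock's lever out of the way. The plug's tang must find the hidden slot at the bottom of the barrel: turn the plug until it drops in and, with its lever still clearly between shut and open, press the cone firmly home. Then prove that it rocks free by swinging its lever fully open (out to the left, along the manifold) and back to shut, so that at the end both levers point straight to the manifold's front, side by side, and the blank and everything else stand where they stood.

Things in the scene. Friction and masses are not known exactly. Their poses are not given: they have to be found in the camera images.
- manifold: Brass manifold with two cocks on a grey switch box and aluminium base plate, 96 x 202 mm, bolted down. Origin: centre of its underside on the bench; x to its back (front, -x, faces the robot), y to its left, z up. Two round barrels, 54 mm across at the top, at y = +40 mm (left, empty) and -40 mm (right, complete); their flat top faces, its highest fixed parts, are at z = 86 mm.
- barrel_mouth (a point): Centre of the mouth of the left, empty barrel, in its top face. A smooth taper hole goes down from here, the exact mate of the plug's cone: 34 mm across at the face, 23 mm across 36 mm down. Once its tang is engaged, the plug's lever turns between hard stops at shut (along the manifold's -x) and open (along +y), a quarter turn clockwise seen from above.
- spindle_end (a point): End of the spindle at the bottom of the left barrel, 37.5 mm under its mouth: a slot 6.5 mm wide, 10 mm deep, right across it takes the plug's tang. Its angle is not told: to enter, the plug's lever must point 0.5 to 1.1 rad from shut towards open, within about 0.1 rad of the slot; then the plug mostly drops in by its weight. The spindle then turns with the tang (0.025 N m), else stays put.
- right_axis (a point): Centre of the top face of the right barrel, on the axis of the right cock's lever.
- right_lever (a joint): Angle of the right cock's lever about its upright axis: 0 = shut, along the manifold's -x (front); 1.57 = along +y, across the empty left barrel, which it blocks at first (1.35 to 1.57). It grows clockwise seen from above, reaches -1.6 to 1.75, stays where it is left and takes about 1 N at the grip to move.
- right_lever_tip (a point): Tip of the right lever, 92 mm out from its axis, 12 mm above the barrel's top face. Head and lever have the shape of the plug's.
- plug: Loose steel plug, 200 to 315 g, upright in one hole of the block. Origin: centre of the cone's large end (shoulder); z up, lever along -x. Below: cone 34 mm across at the shoulder, 23 mm at its small end 36 mm lower, and a tang. Above: neck, then a square head 20 x 20 mm (faces along x and y) from 4 to 36 mm. Grip it across the head's y faces. Home: origin on barrel_mouth, upright.
- plug_tang (a point): Middle of the nose of the tang, 42.5 mm under the shoulder. The tang is 16 mm wide along the plug's x, 5.5 mm thick (3.4 mm at its wedge nose) and 6.5 mm long. Off the slot it rests on the spindle's end: the plug stands about 5 mm proud, wobbles, and turns loosely.
- plug_lever_tip (a point): Tip of the plug's lever, 92 mm from its axis, 12 mm above the shoulder. The lever: a bar 13 mm wide and 8 mm thick at that height, then from 45 mm out to the tip a round black grip 15 mm thick (4.5 to 19.5 mm above the shoulder).
- plug_head_top (a point): Centre of the top of the plug's square head, 36 mm above the shoulder.
- block: Wooden holding block 136 x 66 x 45 mm, fixed; origin centre of its underside. Two holes 31 mm across at x = +36 and -36 mm; plug and blank stand in them in either order. The plug's shoulder stands 2.5 mm above its top.
- blank: Steel blank: a shorter cone (35 to 25 mm across, 26 mm long) with a round knob 28 mm across (top 22 mm above the shoulder), no lever; stands in the other hole. Origin: centre of the cone's large end. Stays there.
- curtain_r: Fixed light-curtain post right of the manifold, 52 x 82 mm at the foot, 310 mm tall. Origin: at its foot. Keep clear of it.
- curtain_l: The same post left of and behind the wooden block, 310 mm tall. Origin: at its foot. Keep clear of it.
- grease_pot: Bystander: white lidded pot of seal grease, 48 mm across, 32 mm high. Origin: centre of its underside.
- dropper: Bystander: dropper bottle, 30 mm across, 100 mm high. Origin: centre of its underside.
- master_leak: Bystander: grey cylinder with a brass neck and knob, 40 mm across, 61 mm high. Origin: centre of its underside.
- tweezers: Bystander: steel tweezers, 118 mm long, lying flat. Origin: centre of its underside.
- caliper: Bystander: digital caliper, 162 x 61 x 13 mm, lying flat. Origin: centre of its underside.
- pad: Bystander: grey round press pad with a stub, 30 mm across, 18 mm high. Origin: centre of its underside.

How it is judged:
On the way, in this order (a step that is already met when the one before it is completed fails the run):
1. the plug is home in the left barrel, its tang in the slot, and is pressed down firmly (about 5 N or more), its lever still between shut and open (horizontal distance between plug and barrel_mouth below 0.003 m and z of plug in the frame of manifold below 0.0885 m and angle between plug's own z axis and vertical below 0.06 rad and contact force between plug and manifold above 6 N and angle between the x axis of plug and the y axis of manifold, either way round above 0.21 rad and angle between the x axis of plug and the x axis of manifold, either way round above 0.2 rad), for 0.1 s.
2. with the plug home, its lever is swung fully open, out to the left (horizontal distance between plug and barrel_mouth below 0.003 m and z of plug in the frame of manifold below 0.0885 m and angle between plug's own z axis and vertical below 0.06 rad and angle between the x axis of plug and the y axis of manifold, either way round below 0.2 rad and y of plug_lever_tip in the frame of manifold above 0.1 m), for 0.1 s.
At the end, for the whole second after the job is handed in: The plug is at rest, home in the left barrel (within 3 mm of its axis, shoulder within 2.5 mm of the top face, tilt under 0.06 rad); both levers are within 0.2 rad of the manifold's front direction; blank and bystanders are within 30 mm of where they stood (horizontal distance between plug and barrel_mouth below 0.003 m and z of plug in the frame of manifold below 0.0885 m and angle between plug's own z axis and vertical below 0.06 rad and angle between the x axis of plug and the x axis of manifold, either way round below 0.2 rad and x of plug_lever_tip in the frame of manifold below -0.06 m and value of joint right_lever between -0.2 and 0.2 rad and linear speed of plug below 0.02 m/s); the robot touches nothing.
It fails at once if the blank or another bystander is moved by more than 30 mm (distance of any of blank, grease_pot, dropper, master_leak, tweezers, caliper, pad from where it was at the start of the episode above 0.03 m).
It also fails if it takes over 72 s, if anything falls off the work surface, if the arm or the gripper's body presses on something with over 40 N, if the wrist force passes 120 N, or if a joint passes its speed limit or range.

### The arm

A 7-joint arm with a two-finger parallel gripper is mounted at the origin on a cart in front of the work surface, level with it; the furniture and walls round the work are solid. World frame = base frame: x ahead of the robot, y to its left, z up, the work surface at z = 0. Lengths are in m, angles in rad, forces in N, time in s.
With the tool pointing down it reaches from about 0.35 to 0.9 m from the base axis. Payload 8.1 kg.
Tool frame: the origin (TCP) lies at the very end of the fingers, on their centre line; the grasp point (between the pads) lies arm.grip_point_offset behind it (arm.grip_point_offset is the distance from the TCP to the grasp point, in m); z points along the fingers, y is the line along which they close (so a half turn about z gives the same grasp; the last joint's range is limited). The gripper opens to 92 mm and grips with 3 to 60 N. Pads are 19 mm wide; open, the fingers measure 130 mm over their backs; the gripper's body (75 mm by 190 mm) begins 47 mm behind the grasp point.
Start: joints at [1.097, 0.434, 0.025, 1.573, -0.012, 1.134, -0.075], TCP at [0.226, -0.583, 0.227] pointing down, gripper open.
Joint ranges: [-2.62, 2.62], [-0.44, 2.09], [-1.27, 1.32], [0.08, 2.57], [-1.32, 4.46], [0.12, 2], [-2.74, 2.74]. Speed limits (rad/s): [2.22, 2.22, 3.01, 3.01, 3.14, 3.14, 3.14].

### API

Orientations are given as a rotation vector (axis times angle).
In Python, from cell import arm gives the robot as it stands. The module is installed in compiled form; this text tells all that it offers.
- The arm moves only by the shell command python3 -m creep 'ROWS' [OPENING] [FORCE]. ROWS is JSON, a list of rows, each a list of 6 numbers: the shift along the tool's x, y, z scaled (see below), then the turn, a rotation vector about the tool's x, y, z scaled (see below). A call has 1 to 20 rows; each row shifts and turns the commanded pose from where the row before left it, along the tool's axes as they then stand; what a row does not reach is not made up. The controller multiplies each number of a shift by 0.4 m and each number of a turn by 120 degrees. A row lasts 1/12 s, in which the tool goes at most 41.7 mm and 7.16 degrees, less where a joint would pass 70% of its speed; a pose out of reach is approached as far as the arm can. A call with a number of a shift or a turn outside -1 to 1 is refused whole. A call with a gripper value outside its range is refused whole. OPENING is the closure, from -1 (fully open) to 1 (shut), set as the call begins (- or left out, the last holds). The fingers move at their own pace and stop on an object; FORCE is the grip in N (left out, the last holds). Time passes only in rows, so rows that do not move let the fingers close. It gives the time, the measured TCP pose, the force, the opening and the grip force at its end, in the units of the state.
- arm.observe(): the state, without advancing time (a new reading comes with each control period).
- arm.get_image(name): name is "scene" or "top" or "wrist"; returns a dict with "frame" (420x560x3 uint8, red, green, blue), "intrinsics" (3x3 intrinsics, pixels), "rvec" (rotation vector, rad) and "tvec" (3), from world to camera coordinates, as OpenCV has them; the wrist camera has in their place "mount" (4x4, takes a point from camera to tool coordinates, whose origin is the TCP and whose axes are the flange's). Camera axes: x right, y down, z forward; pixel columns grow to the right and rows downward; lengths in m; the calibration is good to about 2 mm. A picture is of the moment at which its call begins: read the wrist's pose just before it. There is no depth.
- arm.sign_off(): hands the job in; it is judged then, once.
The state is a dict: "clock": time; "joints": joint angles; "dq": joint speeds; "joint_efforts": joint torques, N m; "position": TCP position; "ee_rot": TCP orientation; "force": force on the tool from outside, world axes, zero at the start; "ft_torque": the same for the moment, N m; "width": opening from 0.0 (shut) to 1.0 (fully open); "gripper_force": force on a finger pad.
Only numpy, scipy, OpenCV 4.12 (cv2) and the standard library are available. Lean on these libraries where they do the work, as an engineer would, in place of code of your own. Each camera call takes 0.05 s, during which the arm holds its last target. There are 200 camera calls.

## Working session

There is one attempt and no reset: what is moved stays moved. The work goes in short steps, Python scripts to look and compute and a shell command to move; the robot and the scene stay as the last step left them, time stands still between calls to the robot, and variables do not carry over. Pictures are saved under pics/ and viewed, at most 10 in all, crops included, and the job is handed in when it is done.

```bash
mkdir -p pics; cat > h.py <<'E'
import numpy as np, cv2, pickle
from cell import arm
def snap(n,f):
    s=arm.observe(); im=arm.get_image(n); im['pos']=s['position']; im['rot']=s['ee_rot']
    pickle.dump(im,open(f'pics/{f}.pkl','wb')); cv2.imwrite(f'pics/{f}.png',im['frame'][:,:,::-1]); return im
E
python3 - <<'E'
from h import *
s=arm.observe()
for k,v in s.items(): print(k,np.round(v,4))
print(arm.grip_point_offset)
a=snap('top','top0');b=snap('scene','scene0')
for i in (a,b): print(i['intrinsics'],i['rvec'],i['tvec'])
E
```

```text
clock 0.0
joints [ 1.0974  0.4352  0.025   1.5741 -0.0116  1.134  -0.0751]
dq [ 0.0007  0.0001  0.0002 -0.0012  0.0008  0.0002  0.0009]
joint_efforts [-1.10000e-03 -6.67854e+01  9.84400e-01 -3.14461e+01 -6.07000e-02
  4.31000e-02  1.00000e-04]
position [ 0.2262 -0.582   0.2259]
ee_rot [-3.0862e+00 -5.7880e-01  7.0000e-04]
force [ 1.3031 -0.729  -0.3892]
ft_torque [0.0388 0.0329 0.0471]
gripper_force 0.0
width 0.9995
0.0188
[[475.02117263   0.         270.58614255]
 [  0.         475.02117263 211.31444247]
 [  0.           0.           1.        ]] [ 2.11272501 -2.09200018  0.24689078] [0.14841902 0.52754887 1.1106639 ]
[[383.5189659    0.         282.61718035]
 [  0.         383.5189659  210.90216844]
 [  0.           0.           1.        ]] [ 0.75659816 -2.25805855  1.45869441] [0.49784551 0.18013058 0.8620829 ]
```

View pics/top0.png

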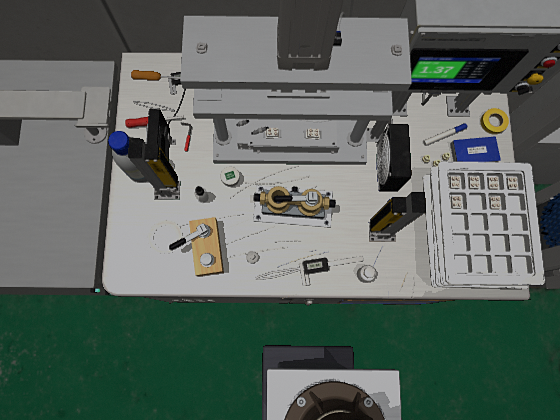

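View pics/scene0.png

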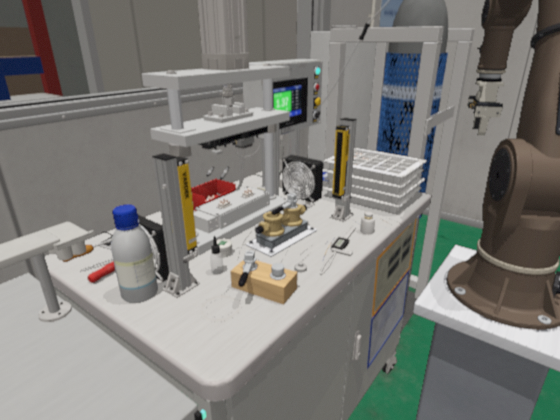

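The top view shows the manifold near (292,205), with its right lever lying left over the empty barrel. The block is near (206,245), with the plug in the far hole (lever to the left) and the blank in the near hole. I'll enlarge these areas.

```bash
python3 - <<'E'
from h import *
f=cv2.imread('pics/top0.png')
a=cv2.resize(f[175:285,160:345],None,fx=4.3,fy=4.3,interpolation=cv2.INTER_CUBIC)
print(a.shape);cv2.imwrite('pics/c0.png',a)
E
```

```text
(473, 796, 3)
```

View pics/c0.png

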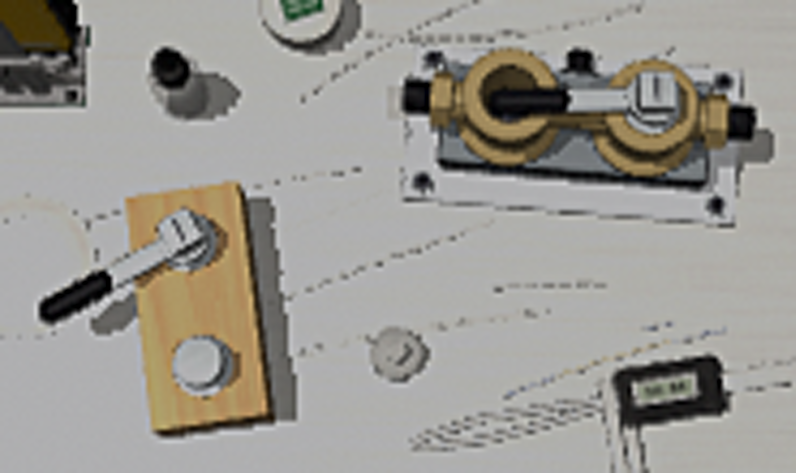

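The crop shows these features (crop pixels):
- **Plug:** head top at (182,232), lever tip at (42,312).
- **Block:** top corners at (127,197), (240,182), (272,415) and (156,433).
- **Left barrel:** ring centre about (510,95).
- **Right cock:** head at (657,92), lever tip at (487,100).

```bash
cat >> h.py <<'E'
def camT(im):
    if 'mount' in im:
        R=cv2.Rodrigues(np.array(im['rot'],float))[0]; M=np.array(im['mount'])
        return R@M[:3,:3], R@M[:3,3]+np.array(im['pos'])
    R=cv2.Rodrigues(np.array(im['rvec'],float))[0]; return R.T, -R.T@np.array(im['tvec'],float).ravel()
def px2w(im,uv,z):
    R,c=camT(im); d=R@np.linalg.inv(im['intrinsics'])@np.array([uv[0],uv[1],1.]); return c+d*(z-c[2])/d[2]
def w2px(im,p):
    R,c=camT(im); q=np.array(im['intrinsics'])@(R.T@(np.array(p)-c)); return q[:2]/q[2]
def L(f): return pickle.load(open(f'pics/{f}.pkl','rb'))
E
python3 - <<'E'
from h import *
t=L('top0')
for n,u,v,z in [('head',182,232,.0835),('tip',42,312,.0595),('blank',200,363,.07),('b1',127,197,.045),('b2',240,182,.045),('b3',272,415,.045),('b4',156,433,.045),('Lbar',510,95,.086),('Rbar',648,100,.086),('Rhead',657,92,.122),('Rtip',487,100,.098),('p1',403,197,.006),('p2',733,224,.006),('p3',740,72,.006),('pad',398,350,.015),('dropper',170,68,.1),('postfoot',85,100,0)]:
    print(n,np.round(px2w(t,(160+(u+.5)/4.3-.5,175+(v+.5)/4.3-.5),z),4))
E
```

```text
head [0.4765 0.3175 0.0835]
tip [0.4345 0.3977 0.0595]
blank [0.4053 0.3064 0.07  ]
b1 [0.5042 0.3556 0.045 ]
b2 [0.5138 0.2907 0.045 ]
b3 [0.3794 0.2679 0.045 ]
b4 [0.3687 0.3328 0.045 ]
Lbar [0.5566 0.1355 0.086 ]
Rbar [0.5545 0.0576 0.086 ]
Rhead [0.5496 0.0559 0.122 ]
Rtip [0.5504 0.1486 0.098 ]
p1 [0.5142 0.1975 0.006 ]
p2 [0.4998 0.0005 0.006 ]
p3 [ 0.5938 -0.0056  0.006 ]
pad [0.421  0.1985 0.015 ]
dropper [0.5665 0.3258 0.1   ]
postfoot [0.5736 0.3916 0.    ]
```

```bash
cat >> h.py <<'E'
from scipy.spatial.transform import Rotation as Ro
import sys
def plan(*wps):
    """wps: (x,y,z,phi) tool down, tool x at yaw phi: the turn first, then the shift, in row units (totals)"""
    s=arm.observe(); p=np.array(s['position']); R=Ro.from_rotvec(s['ee_rot'])
    for w in wps:
        c,n=np.cos(w[3]),np.sin(w[3]); T=Ro.from_matrix(np.array([[c,n,0],[n,-c,0],[0,0,-1.]]))
        r=(R.inv()*T).as_rotvec()/np.radians(120); d=T.inv().apply(np.array(w[:3])-p)/.4
        print('turn',np.round(r,4),'n>=%.1f'%(np.linalg.norm(r)/.0597),' shift',np.round(d,4),'n>=%.1f'%(np.linalg.norm(d)/.104))
        p=np.array(w[:3]);R=T
def st():
    s=arm.observe(); M=Ro.from_rotvec(s['ee_rot']).as_matrix()
    print('t',round(s['clock'],2),'p',np.round(s['position'],4),'phi %.3f tilt %.3f'%(np.arctan2(M[1,0],M[0,0]),np.arccos(-M[2,2])),'F',np.round(s['force'],1),'w',round(s['width'],3),'g',round(s['gripper_force'],1))
E
python3 -c "
from h import *
plan((.25,-.40,.27,1.57),(.39,-.13,.27,1.57),(.46,.125,.25,1.57),(.551,.1257,.16,1.57),(.551,.1257,.091,1.57))
t=L('top0')
for z in (0,.2,.3): print(px2w(t,(300,117),z), px2w(t,(370,240),z))"
```

```text
turn [-6.000e-04 -4.000e-04 -5.726e-01] n>=9.6  shift [ 0.4553  0.0589 -0.1099] n>=4.5
turn [0. 0. 0.] n>=0.0  shift [0.6753 0.3495 0.    ] n>=7.3
turn [0. 0. 0.] n>=0.0  shift [0.6376 0.1745 0.05  ] n>=6.4
turn [0. 0. 0.] n>=0.0  shift [0.0019 0.2275 0.225 ] n>=3.1
turn [0. 0. 0.] n>=0.0  shift [0.     0.     0.1725] n>=1.7
[0.80448937 0.07573613 0.        ] [ 0.4673099  -0.10202019  0.        ]
[0.71384366 0.08945431 0.2       ] [ 0.4328391  -0.05868738  0.2       ]
[0.66852081 0.0963134  0.3       ] [ 0.4156037  -0.03702098  0.3       ]
```

```bash
python3 -m creep '[[0.05,0.006,-0.02,0,0,0],[0,0,-0.03,0,0,-0.0572],[0,0,-0.03,0,0,-0.0572],[0,0,-0.03,0,0,-0.0572],[0,0,-0.03,0,0,-0.0572],[0,0,-0.03,0,0,-0.0572],[0,0,-0.03,0,0,-0.0572],[0,0,0,0,0,-0.0572],[0,0,0,0,0,-0.0572],[0,0,0,0,0,-0.0572],[0,0,0,0,0,-0.0572],[0,0,0,0,0,0]]' 0.13 20
python3 -c "
from h import *
st();plan((.26,-.38,.30,1.57),(.35,-.15,.30,1.57),(.41,.06,.30,1.57),(.47,.125,.25,1.57),(.551,.1257,.16,1.57))"
```

```text
clock: 1.1
position: [0.2457, -0.5774, 0.3063]
ee_rot: [-2.217, -2.225, -0.001]
force: [-0.0, 0.8, -1.0]
width: 0.436
gripper_force: 0.0
t 1.1 p [ 0.2457 -0.5774  0.3063] phi 1.574 tilt 0.001 F [-0.   0.8 -1. ] w 0.436 g 0.0
turn [-0.0002 -0.0004  0.002 ] n>=0.0  shift [0.4935 0.0354 0.0157] n>=4.8
turn [0. 0. 0.] n>=0.0  shift [0.5752 0.2245 0.    ] n>=5.9
turn [0. 0. 0.] n>=0.0  shift [0.5251 0.1496 0.    ] n>=5.3
turn [0. 0. 0.] n>=0.0  shift [0.1626 0.1499 0.125 ] n>=2.4
turn [0. 0. 0.] n>=0.0  shift [0.0019 0.2025 0.225 ] n>=2.9
```

```bash
python3 -m creep '[[0.08,0.006,0,0,0,0],[0.08,0.006,0,0,0,0],[0.08,0.006,0,0,0,0],[0.08,0.006,0,0,0,0],[0.08,0.006,0,0,0,0],[0.09,0.005,0,0,0,0],[0.08,0.032,0,0,0,0],[0.08,0.032,0,0,0,0],[0.08,0.032,0,0,0,0],[0.08,0.032,0,0,0,0],[0.08,0.032,0,0,0,0],[0.08,0.032,0,0,0,0],[0.09,0.032,0,0,0,0],[0.09,0.025,0,0,0,0],[0.09,0.025,0,0,0,0],[0.09,0.025,0,0,0,0],[0.09,0.025,0,0,0,0],[0.09,0.025,0,0,0,0],[0.075,0.025,0,0,0,0],[0,0,0,0,0,0]]'
python3 -c "
from h import *
st();plan((.47,.125,.25,1.57),(.551,.1257,.16,1.57))"
```

```text
clock: 2.77
position: [0.4117, 0.0624, 0.3072]
ee_rot: [-2.22, -2.221, -0.005]
force: [0.5, -0.6, 0.5]
width: 0.439
gripper_force: 0.0
t 2.77 p [0.4117 0.0624 0.3072] phi 1.571 tilt 0.004 F [ 0.5 -0.6  0.5] w 0.439 g 0.0
turn [ 0.0008 -0.0016  0.0006] n>=0.0  shift [0.1567 0.1456 0.143 ] n>=2.5
turn [0. 0. 0.] n>=0.0  shift [0.0019 0.2025 0.225 ] n>=2.9
```

```bash
python3 -m creep '[[0.052,0.049,0.048,0,0,0],[0.052,0.049,0.048,0,0,0],[0.052,0.049,0.048,0,0,0],[0,0.05,0.01,0,0,0],[0,0.05,0,0,0,0],[0,0,0,0,0,0],[0,0,0,0,0,0]]'
python3 -c "
from h import *
st();im=snap('wrist','w1');print(im['mount'],im['intrinsics'])
cv2.imwrite('pics/w1b.png',cv2.resize(im['frame'][:,:,::-1],(800,600)))"
```

```text
clock: 3.35
position: [0.51, 0.1184, 0.2444]
ee_rot: [-2.226, -2.214, 0.001]
force: [-0.1, 0.9, 0.6]
width: 0.435
gripper_force: 0.0
t 3.35 p [0.51   0.1184 0.2444] phi 1.565 tilt 0.002 F [-0.1  0.9  0.6] w 0.435 g 0.0
[[ 1.12534483e-03 -9.56196524e-01 -2.92723317e-01  7.88297771e-02]
 [ 9.99999087e-01  8.56938540e-04  1.04515812e-03  9.96417033e-04]
 [-7.48530667e-04 -2.92724226e-01  9.56196615e-01 -1.57301849e-01]
 [ 0.00000000e+00  0.00000000e+00  0.00000000e+00  1.00000000e+00]] [[338.480316     0.         275.4366194 ]
 [  0.         338.480316   206.75735045]
 [  0.           0.           1.        ]]
```

View pics/w1b.png

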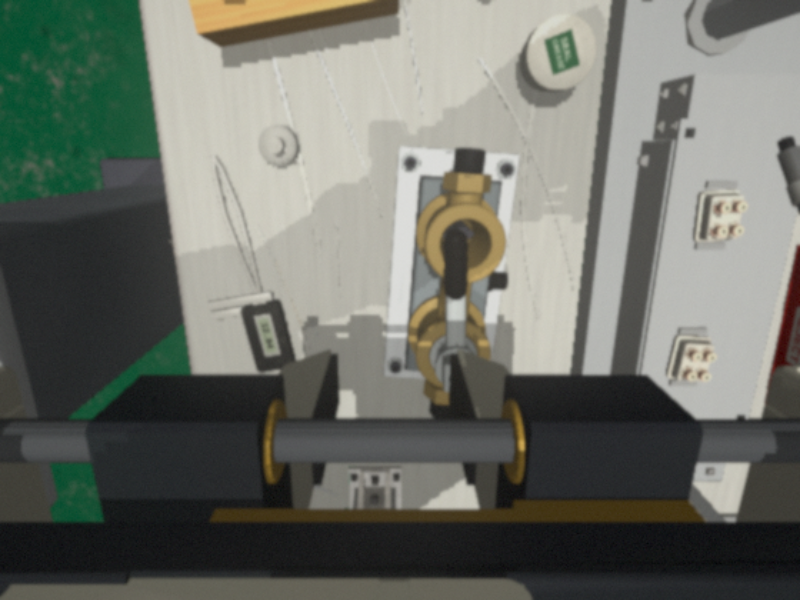

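The wrist view shows the left barrel ring centred at about (465,242) in the 800-wide picture. The lever grip's black part runs from (457,224) to (456,297).

```bash
python3 -c "
from h import *
w=L('w1')
for n,u,v,z in [('Lbar',465,242,.086),('tip',457,226,.098),('grip end',455,297,.098),('p1',402,148,.006),('p4',519,156,.006),('p2',386,376,.006)]: print(n,np.round(px2w(w,((u+.5)*.7-.5,(v+.5)*.7-.5),z),4))
plan((.5505,.1275,.16,1.577),(.5505,.1275,.091,1.577))"
```

```text
Lbar [0.5582 0.1374 0.086 ]
tip [0.551  0.1499 0.098 ]
grip end [0.5513 0.1032 0.098 ]
p1 [0.5178 0.197  0.006 ]
p4 [0.6098 0.1905 0.006 ]
p2 [5.035e-01 4.000e-04 6.000e-03]
turn [-0.0006 -0.0001 -0.0051] n>=0.1  shift [0.0221 0.1031 0.2118] n>=2.3
turn [0. 0. 0.] n>=0.0  shift [0.     0.     0.1725] n>=1.7
```

```bash
python3 -m creep '[[0.007,0.035,0.07,0,0,-0.005],[0.007,0.035,0.07,0,0,0],[0.007,0.034,0.07,0,0,0],[0,0,0.06,0,0,0],[0,0,0.06,0,0,0],[0,0,0.05,0,0,0],[0,0,0,0,0,0]]'
python3 -m creep '[[0,0,0,0,0,0],[0,0,0,0,0,0],[0,0,0,0,0,0],[0,0,0,0,0,0]]' 1 8
python3 -c "
from h import *
st()"
```

```text
clock: 3.98
position: [0.5484, 0.1254, 0.09]
ee_rot: [-2.212, -2.227, 0.008]
force: [-0.6, -0.5, 0.8]
width: 0.428
gripper_force: 0.0
clock: 4.32
position: [0.5521, 0.1272, 0.0947]
ee_rot: [2.212, 2.229, 0.003]
force: [-0.8, 0.5, 0.0]
width: 0.197
gripper_force: 0.4
t 4.32 p [0.5521 0.1272 0.0947] phi 1.579 tilt 0.002 F [-0.8  0.5  0. ] w 0.197 g 0.4
```

```bash
python3 -m creep '[[0,0,0,0,0,0],[0,0,0,0,0,0],[0,0,0,0,0,0],[-0.001,-0.0184,0,0,0,-0.05],[-0.001,-0.0184,0,0,0,-0.05],[-0.001,-0.0184,0,0,0,-0.05],[-0.001,-0.0184,0,0,0,-0.05],[-0.001,-0.0184,0,0,0,-0.05],[-0.001,-0.0184,0,0,0,-0.05],[-0.001,-0.0184,0,0,0,-0.05],[0,0,0,0,0,0]]'
python3 -c "
from h import *
st()"
```

```text
clock: 5.23
position: [0.5039, 0.1084, 0.094]
ee_rot: [1.256, 2.879, 0.001]
force: [-3.5, 2.2, 7.6]
width: 0.16
gripper_force: 8.0
t 5.23 p [0.5039 0.1084 0.094 ] phi 2.319 tilt 0.001 F [-3.5  2.2  7.6] w 0.16 g 8.0
```

```bash
python3 -m creep '[[-0.001,-0.0184,0,0,0,-0.05],[-0.001,-0.0184,0,0,0,-0.05],[-0.001,-0.0184,0,0,0,-0.05],[-0.001,-0.0184,0,0,0,-0.05],[-0.001,-0.0184,0,0,0,-0.05],[-0.001,-0.0184,0,0,0,-0.05],[-0.001,-0.0184,0,0,0,-0.05],[0,-0.0035,0,0,0,-0.0095],[0,0,0,0,0,0],[0,0,0,0,0,0]]'
python3 -c "
from h import *
st()"
python3 -m creep '[[0,0,0,0,0,0],[0,0,0,0,0,0],[0,0,0,0,0,0],[0,0,-0.05,0,0,0],[0,0,-0.08,0,0,0],[0,0,-0.1,0,0,0],[0,0,-0.1,0,0,0],[0,0,0,0,0,0]]' 0.13 20
python3 -c "
from h import *
st();plan((.44,.19,.24,2.053),(.4767,.3177,.24,2.053))
"
```

```text
clock: 6.07
position: [0.4815, 0.0617, 0.0937]
ee_rot: [-0.12, -3.139, 0.0]
force: [-3.4, -0.3, 8.0]
width: 0.163
gripper_force: 8.0
t 6.07 p [0.4815 0.0617 0.0937] phi 3.065 tilt 0.000 F [-3.4 -0.3  8. ] w 0.163 g 8.0
clock: 6.73
position: [0.4848, 0.0643, 0.2319]
ee_rot: [0.118, 3.13, 0.004]
force: [2.0, -0.1, 0.0]
width: 0.438
gripper_force: 0.0
t 6.73 p [0.4848 0.0643 0.2319] phi 3.066 tilt 0.009 F [ 2.  -0.1  0. ] w 0.438 g 0.0
turn [0.0034 0.0033 0.4837] n>=8.1  shift [ 0.3304  0.0465 -0.0202] n>=3.2
turn [0. 0. 0.] n>=0.0  shift [0.2403 0.2293 0.    ] n>=3.2
```

```bash
python3 -m creep '[[0,0,-0.02,0,0,0.0484],[0,0,0,0,0,0.0484],[0,0,0,0,0,0.0484],[0,0,0,0,0,0.0484],[0,0,0,0,0,0.0484],[0,0,0,0,0,0.0484],[0,0,0,0,0,0.0484],[0,0,0,0,0,0.0484],[0,0,0,0,0,0.0484],[0,0,0,0,0,0.0484],[0.082,0.012,0,0,0,0],[0.082,0.012,0,0,0,0],[0.082,0.012,0,0,0,0],[0.082,0.012,0,0,0,0],[0.055,0.075,0,0,0,0],[0.055,0.075,0,0,0,0],[0.055,0.075,0,0,0,0],[0,0,0,0,0,0],[0,0,0,0,0,0]]'
python3 -c "
from h import *
st();im=snap('wrist','w2')
cv2.imwrite('pics/w2b.png',cv2.resize(im['frame'][:,:,::-1],(800,600)))"
```

```text
clock: 8.32
position: [0.4871, 0.2895, 0.2326]
ee_rot: [-1.623, -2.688, -0.001]
force: [0.1, -0.5, 0.3]
width: 0.438
gripper_force: 0.0
t 8.32 p [0.4871 0.2895 0.2326] phi 2.055 tilt 0.002 F [ 0.1 -0.5  0.3] w 0.438 g 0.0
```

View pics/w2b.png

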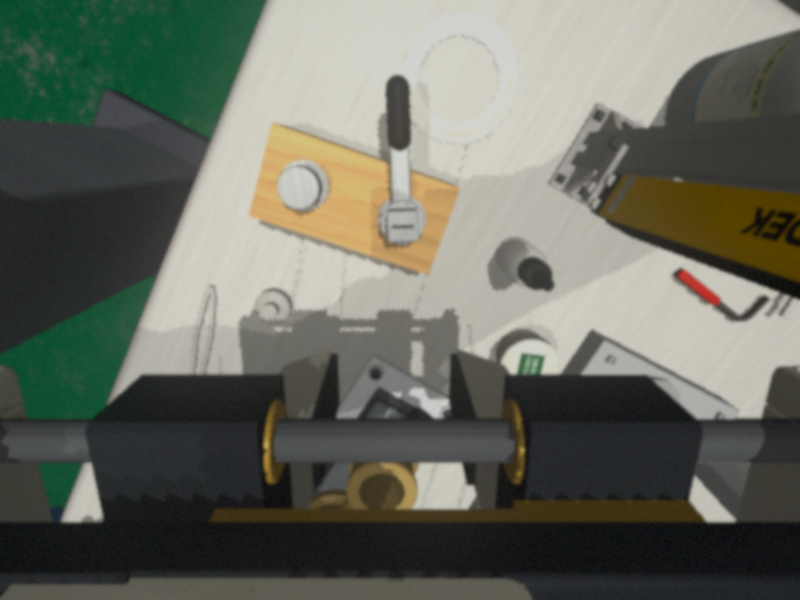

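The wrist view shows the plug's head top at about (403,226), its lever tip at (397,76), and the left post off to the right. The right lever has cleared the empty barrel, which is visible at (380,487).

```bash
python3 -c "
from h import *
w=L('w2')
for n,u,v,z in [('head',402.5,226,.0835),('tip',397,76,.0595),('blank',299,185,.07),('Lb',383,488,.086)]: print(n,np.round(px2w(w,((u+.5)*.7-.5,(v+.5)*.7-.5),z),4))
plan((.477,.3178,.13,2.06),(.477,.3178,.053,2.06))"
```

```text
head [0.4783 0.3199 0.0835]
tip [0.433  0.3984 0.0595]
blank [0.4078 0.3104 0.07  ]
Lb [0.5577 0.1403 0.086 ]
turn [-0.0005 -0.0002 -0.0033] n>=0.1  shift [0.0781 0.0131 0.2565] n>=2.6
turn [0. 0. 0.] n>=0.0  shift [0.     0.     0.1925] n>=1.9
```

```bash
python3 -m creep '[[0.04,0.0075,0.06,0,0,-0.007],[0.04,0.0075,0.065,0,0,0],[0,0,0.065,0,0,0],[0,0,0.065,0,0,0],[0,0,0.065,0,0,0],[0,0,0.065,0,0,0],[0,0,0.064,0,0,0],[0,0,0,0,0,0],[0,0,0,0,0,0]]'
python3 -c "
from h import *
st()"
python3 -m creep '[[0,0,0,0,0,0],[0,0,0,0,0,0],[0,0,0,0,0,0],[0,0,0,0,0,0],[0,0,0,0,0,0],[0,0,0,0,0,0],[0,0,0,0,0,0]]' 1 40
python3 -c "
from h import *
st()"
```

```text
clock: 9.12
position: [0.4774, 0.3163, 0.0532]
ee_rot: [-1.61, -2.697, 0.004]
force: [0.8, 0.4, -0.2]
width: 0.438
gripper_force: 0.0
t 9.12 p [0.4774 0.3163 0.0532] phi 2.065 tilt 0.003 F [ 0.8  0.4 -0.2] w 0.438 g 0.0
clock: 9.7
position: [0.4783, 0.3184, 0.0549]
ee_rot: [1.609, 2.697, 0.002]
force: [-1.9, -2.2, 7.9]
width: 0.216
gripper_force: 39.9
t 9.7 p [0.4783 0.3184 0.0549] phi 2.066 tilt 0.002 F [-1.9 -2.2  7.9] w 0.216 g 39.9
```

```bash
python3 -m creep '[[0,0,-0.02,0,0,0],[0,0,-0.05,0,0,0],[0,0,-0.06,0,0,0],[0,0,-0.06,0,0,0],[0,0,-0.06,0,0,0],[0,0,-0.06,0,0,0],[0,0,-0.04,0,0,0],[0,0,0,0,0,0],[0,0,0,0,0,0],[0,0,0,0,0,0]]'
python3 -c "
from h import *
st();plan((.558,.1365,.195,2.02))
w=snap('wrist','w3')
cv2.imwrite('pics/w3b.png',cv2.resize(w['frame'][150:360,160:440,::-1],(800,600)))"
```

```text
clock: 10.53
position: [0.4774, 0.3174, 0.1926]
ee_rot: [-1.609, -2.698, 0.003]
force: [0.1, -0.0, -3.8]
width: 0.211
gripper_force: 39.8
t 10.53 p [0.4774 0.3174 0.1926] phi 2.066 tilt 0.002 F [ 0.1 -0.  -3.8] w 0.211 g 39.8
turn [-0.0007  0.0004  0.022 ] n>=0.4  shift [-0.4949 -0.0148 -0.006 ] n>=4.8
```

View pics/w3b.png

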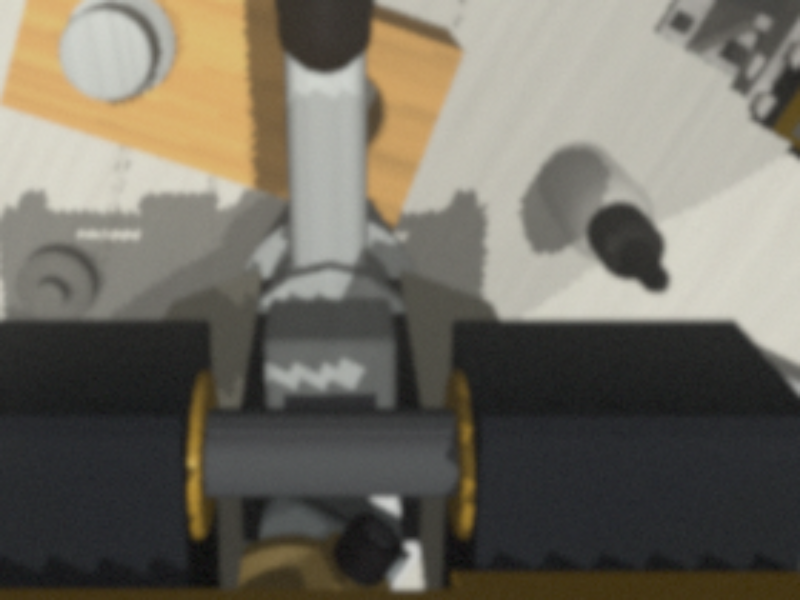

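The crop shows the plug hanging straight in the fingers. The head's front top edge is at about y=340 (x 265 to 397), and the bar is centred near x=326 at y=100. I'll compute the plug's offset in the tool frame.

```bash
python3 -c "
from h import *
w=L('w3'); w=dict(w,pos=[0,0,0],rot=[0,0,0])
f=lambda u,v:(160+(u+.5)*.35-.5,150+(v+.5)*.35-.5)
for n,u,v,z in [('edge',331,340,-.0286),('barfar',326.5,100,-.0086),('barnear',328.5,240,-.0086),('gripstart',325,72,-.0121)]: print(n,np.round(px2w(w,f(u,v),z),4))
g=w['frame'][40:200,200:340].astype(int).max(2)<60
for r in range(0,160,6): 
  c=np.flatnonzero(g[r]); print(40+r,len(c),c.min()+200 if len(c) else '',c.max()+200 if len(c) else '',end=' | ')
for x in(.092,.094,.096):print(x,w2px(w,(x,0,-.0046)))
"
```

```text
edge [ 0.0117  0.0009 -0.0286]
barfar [ 0.0432  0.0001 -0.0086]
barnear [ 0.0196  0.0005 -0.0086]
gripstart [ 0.0484 -0.0001 -0.0121]
40 0   | 46 0   | 52 0   | 58 0   | 64 0   | 70 0   | 76 0   | 82 0   | 88 0   | 94 0   | 100 0   | 106 1 284 284 | 112 10 260 288 | 118 13 259 287 | 124 14 258 287 | 130 17 258 287 | 136 20 259 287 | 142 19 258 287 | 148 23 258 288 | 154 16 259 287 | 160 18 259 287 | 166 15 261 284 | 172 9 270 278 | 178 0   | 184 0   | 190 0   | 196 0   | 0.092 [273.63658274  69.1095971 ]
0.094 [273.6345063   63.96265643]
0.096 [273.63241259  58.77288723]
```

```bash
python3 -m creep '[[0,0,0,0,0,0.011],[0,0,0,0,0,0.011],[-0.05,-0.0015,0,0,0,0],[-0.075,-0.002,0,0,0,0],[-0.075,-0.002,0,0,0,0],[-0.075,-0.002,0,0,0,0],[-0.075,-0.002,0,0,0,0],[-0.075,-0.002,0,0,0,0],[-0.05,-0.0015,0,0,0,0],[-0.02,-0.0015,0,0,0,0],[0,0,0,0,0,0],[0,0,0,0,0,0],[0,0,0,0,0,0]]'
python3 -c "
from h import *
st();plan((.5587,.1352,.145,2.02),(.5587,.1352,.1,2.02))"
```

```text
clock: 11.67
position: [0.5577, 0.1394, 0.1936]
ee_rot: [-1.668, -2.661, -0.001]
force: [0.2, 0.8, -2.8]
width: 0.214
gripper_force: 39.8
t 11.67 p [0.5577 0.1394 0.1936] phi 2.022 tilt 0.001 F [ 0.2  0.8 -2.8] w 0.214 g 39.8
turn [ 0.0001 -0.0006  0.001 ] n>=0.0  shift [-0.0105 -0.0022  0.1215] n>=1.2
turn [0. 0. 0.] n>=0.0  shift [0.     0.     0.1125] n>=1.1
```

```bash
python3 -m creep '[[-0.005,-0.001,0.03,0,0,0],[-0.005,-0.001,0.03,0,0,0],[0,0,0.03,0,0,0],[0,0,0.03,0,0,0],[0,0,0.03,0,0,0],[0,0,0.03,0,0,0],[0,0,0.025,0,0,0],[0,0,0.01,0,0,0],[0,0,0,0,0,0],[0,0,0,0,0,0]]'
python3 -c "
from h import *
st()"
```

```text
clock: 12.5
position: [0.5597, 0.1336, 0.1076]
ee_rot: [-1.671, -2.66, -0.0]
force: [1.0, 0.1, -1.8]
width: 0.216
gripper_force: 39.8
t 12.5 p [0.5597 0.1336 0.1076] phi 2.020 tilt 0.000 F [ 1.   0.1 -1.8] w 0.216 g 39.8
```

```bash
python3 -m creep '[[0.0025,0,0.005,0,0,0],[0,0,0.005,0,0,0],[0,0,0.005,0,0,0],[0,0,0.003,0,0,0],[0,0,0.003,0,0,0],[0,0,0,0,0,0],[0,0,0,0,0,0]]'
python3 -c "
from h import *
st()"
python3 -m creep '[[0,0,0.003,0,0,0],[0,0,0.003,0,0,0],[0,0,0,0,0,0],[0,0,0,0,0,0]]'
python3 -c "
from h import *
st()"
```

```text
clock: 13.08
position: [0.5592, 0.1342, 0.0991]
ee_rot: [1.671, 2.66, -0.0]
force: [0.4, -0.2, -2.0]
width: 0.216
gripper_force: 39.8
t 13.08 p [0.5592 0.1342 0.0991] phi 2.020 tilt 0.000 F [ 0.4 -0.2 -2. ] w 0.216 g 39.8
clock: 13.42
position: [0.5591, 0.1345, 0.0973]
ee_rot: [1.67, 2.66, 0.0]
force: [-2.9, -0.6, 5.3]
width: 0.217
gripper_force: 39.9
t 13.42 p [0.5591 0.1345 0.0973] phi 2.020 tilt 0.000 F [-2.9 -0.6  5.3] w 0.217 g 39.9
```

```bash
for i in 1 2 3; do python3 -m creep '[[0,0,0,0,0,-0.015],[0,0,0,0,0,-0.015],[0,0,0,0,0,-0.015],[0,0,0,0,0,0]]' >/dev/null; python3 -c "
from h import *
st()"; done
```

```text
t 13.75 p [0.559  0.1343 0.0968] phi 2.116 tilt 0.000 F [-1.  -0.7  0.5] w 0.214 g 39.9
t 14.08 p [0.559  0.1343 0.0965] phi 2.209 tilt 0.000 F [ 0.1  1.  -2.3] w 0.214 g 39.8
t 14.42 p [0.5591 0.1343 0.0966] phi 2.303 tilt 0.000 F [ 0.  -0.  -2.5] w 0.22 g 39.8
```

```bash
for i in 1 2 3; do python3 -m creep '[[0,0,0.003,0,0,0],[0,0,0.002,0,0,0],[0,0,0,0,0,0]]' >/dev/null; python3 -c "
from h import *
st()"; done
```

```text
t 14.67 p [0.559  0.1346 0.0945] phi 2.302 tilt 0.000 F [-0.3  1.6 -3.2] w 0.214 g 39.8
t 14.92 p [0.5588 0.1347 0.0926] phi 2.303 tilt 0.001 F [-2.7  3.  -2.8] w 0.213 g 39.8
t 15.17 p [0.5589 0.1348 0.0919] phi 2.303 tilt 0.000 F [-7.1  0.6 12.7] w 0.214 g 39.8
```

```bash
python3 -m creep '[[0.002,-0.001,0.003,0,0,0],[0,0,0.003,0,0,0],[0,0,0,0,0,0],[0,0,0,0,0,0],[0,0,0,0,0,0],[0,0,0,0,0,0]]' >/dev/null; python3 -c "
from h import *
st()"
```

```text
t 15.67 p [0.5589 0.1348 0.0916] phi 2.302 tilt 0.003 F [-12.   -5.   35.2] w 0.218 g 39.9
```

```bash
python3 -m creep '[[0.001,-0.0025,-0.004,0,0,0],[0,0,-0.002,0,0,0],[0,0,0,0,0,0],[0,0,0,0,0,0.03],[0,0,0,0,0,0.03],[0,0,0,0,0,0.03],[0,0,0,0,0,0.03],[0,0,0,0,0,0]]' >/dev/null; python3 -c "
from h import *
st();print(arm.observe()['ft_torque'])"
```

```text
t 16.33 p [0.5583 0.1345 0.0919] phi 2.047 tilt 0.002 F [-1.7  0.  12.5] w 0.218 g 39.8
[ 0.10953997  0.47709295 -0.11251805]
```

```bash
python3 -m creep '[[0,0,-0.001,0,0,0.031],[0,0,0,0,0,0.031],[0,0,0,0,0,0.031],[0,0,0,0,0,0.031],[0,0,0,0,0,0.031],[0,0,0,0,0,0.031],[0,0,0,0,0,0.031],[0,0,0,0,0,0.031],[0,0,0,0,0,0],[0,0,0,0,0,0],[0,0,0,0,0,0]]' >/dev/null; python3 -c "
from h import *
st();print(arm.observe()['ft_torque']);w=snap('wrist','w4');t=snap('top','t4')
a=cv2.resize(t['frame'][175:285,160:345,::-1],(600,357));b=cv2.resize(w['frame'][:,:,::-1],(320,240))
cv2.imwrite('pics/t4b.png',np.vstack([a,np.hstack([b,b*0])[:,:600]]))"
```

```text
t 17.25 p [0.5574 0.1343 0.0919] phi 1.532 tilt 0.001 F [-5.   1.3 12.2] w 0.219 g 39.9
[ 0.05383272  1.02891632 -0.15890659]
```

View pics/t4b.png

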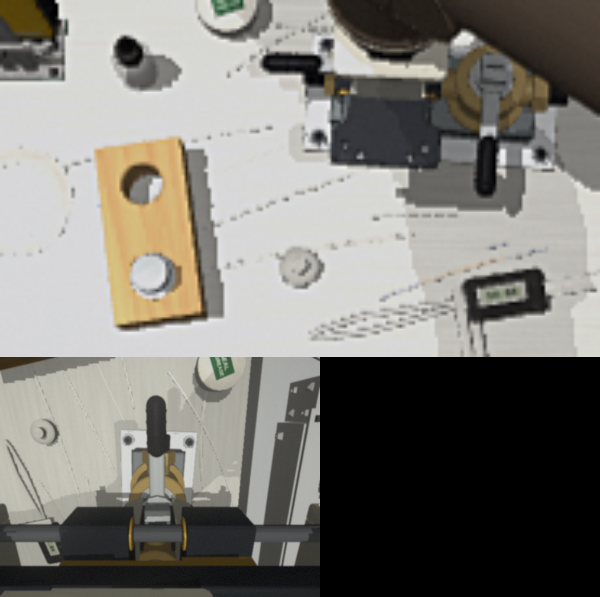

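The composite shows the plug's lever out to the left, tip at about (270,62), and the right lever pointing to the front at (485,180). Next I swing the plug back to shut.

```bash
python3 -m creep '[[0,-0.001,0,0,0,-0.03],[0,0,0,0,0,-0.03],[0,0,0,0,0,-0.03],[0,0,0,0,0,-0.03],[0,0,0,0,0,-0.03],[0,0,0,0,0,-0.03],[0,0,0,0,0,-0.03],[0,0,0,0,0,-0.03],[0,0,0,0,0,-0.03],[0,0,0,0,0,-0.03],[0,0,0,0,0,-0.03],[0,0,0,0,0,-0.03],[0,0,0,0,0,0]]' >/dev/null; python3 -c "
from h import *
st();print(arm.observe()['ft_torque'])"; python3 -m creep '[[0,0,0,0,0,-0.03],[0,0,0,0,0,-0.03],[0,0,0,0,0,-0.03],[0,0,0,0,0,-0.03],[0,0,0,0,0,-0.03],[0,0,0,0,0,-0.03],[0,0,0,0,0,-0.03],[0,0,0,0,0,-0.03],[0,0,0,0,0,-0.03],[0,0,0,0,0,-0.03],[0,0,0,0,0,-0.03],[0,0,0,0,0,-0.03],[0,0,0,0,0,0],[0,0,0,0,0,0],[0,0,0,0,0,0]]' >/dev/null; python3 -c "
from h import *
st();print(arm.observe()['ft_torque'])"
```

```text
t 18.43 p [0.5587 0.1347 0.0919] phi 2.289 tilt 0.003 F [0.8 1.8 7.8] w 0.216 g 39.9
[ 0.43876255 -0.43993323  0.05689439]
t 19.68 p [0.5592 0.136  0.092 ] phi 3.040 tilt 0.006 F [5.2 5.1 2. ] w 0.214 g 39.9
[ 1.40611574 -1.21658561  0.16575922]
```

```bash
python3 -m creep '[[-0.0013,0.0013,0,0,0,0],[0,0,0,0,0,0],[0,0,0,0,0,0]]' 0.1 >/dev/null; python3 -m creep '[[0,0,0,0,0,0],[0,0,0,0,0,0],[0,0,0,0,0,0],[0,0,-0.01,0,0,0],[0,0,-0.03,0,0,0],[0,0,-0.06,0,0,0],[0,0,-0.09,0,0,0],[0,0,-0.09,0,0,0],[0.08,0,-0.03,0,0,0],[0.08,0,0,0,0,0],[0.08,0,0,0,0,0],[0.08,0,0,0,0,0],[0,0,0,0,0,0],[0,0,0,0,0,0]]'; python3 -c "
from h import *
st();t=snap('top','t5');a=cv2.resize(t['frame'][175:285,160:345,::-1],(796,473),interpolation=cv2.INTER_CUBIC)
cv2.imwrite('pics/t5b.png',a)"
```

```text
clock: 21.1
position: [0.4291, 0.1478, 0.2163]
ee_rot: [0.156, 3.135, -0.003]
force: [0.1, -0.1, -0.1]
width: 0.447
gripper_force: 0.0
t 21.1 p [0.4291 0.1478 0.2163] phi 3.042 tilt 0.003 F [ 0.1 -0.1 -0.1] w 0.447 g 0.0
```

View pics/t5b.png

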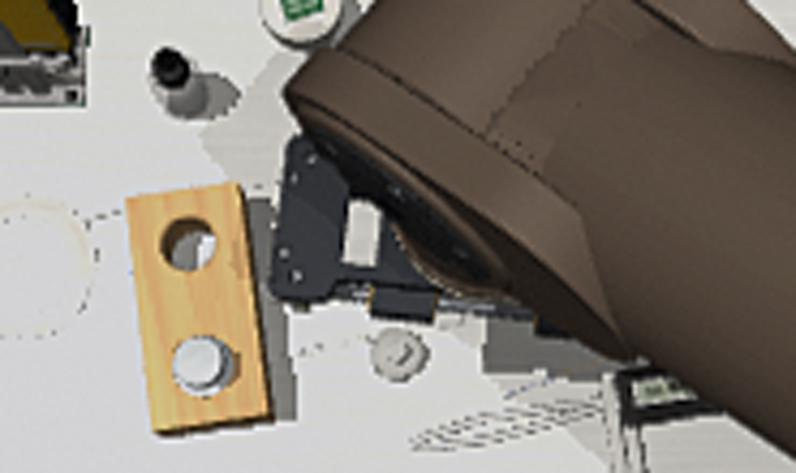

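The arm hides the manifold in this view, so I move aside and look again.

```bash
python3 -m creep '[[0.01,0,-0.08,0,0,0],[0.01,0,-0.08,0,0,0],[0.01,-0.05,-0.05,0,0,0],[0.01,-0.08,0,0,0,0],[0.01,-0.08,0,0,0,0],[0.01,-0.08,0,0,0,0],[0.01,-0.08,0,0,0,0],[0.01,-0.08,0,0,0,0],[0,-0.08,0,0,0,0],[0,-0.04,0,0,0,0],[0,0,0,0,0,0],[0,0,0,0,0,0]]'; python3 -c "
from h import *
st();t=snap('top','t6');a=cv2.resize(t['frame'][175:285,160:345,::-1],(796,473),interpolation=cv2.INTER_CUBIC)
cv2.imwrite('pics/t6b.png',a)"
```

```text
clock: 22.15
position: [0.3759, -0.0768, 0.2997]
ee_rot: [0.163, 3.136, 0.002]
force: [0.3, -0.2, -0.7]
width: 0.45
gripper_force: 0.0
t 22.15 p [ 0.3759 -0.0768  0.2997] phi 3.038 tilt 0.001 F [ 0.3 -0.2 -0.7] w 0.45 g 0.0
```

View pics/t6b.png

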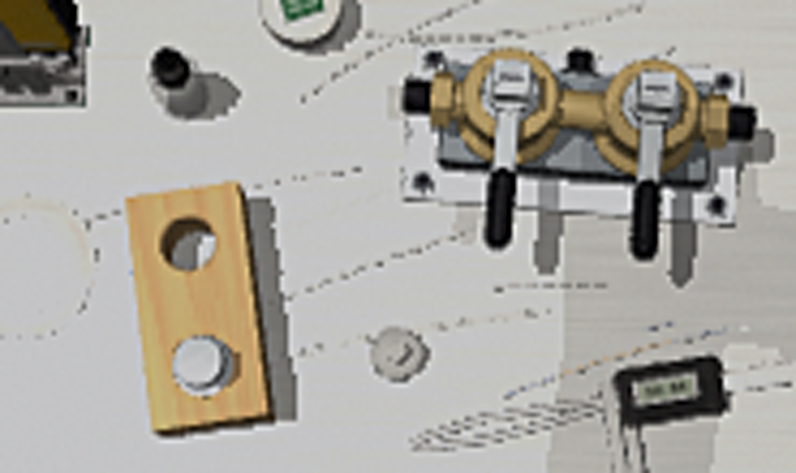

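Both levers point to the front side by side (tips at about (497,245) and (644,257)). The plug is seated, and the blank and the bystanders in view stand where they stood.

```bash
python3 -c "
from h import *
print(arm.sign_off())"
```

```text
the job is handed in; nothing more can be done
None
```

The job is handed in at about 22 s, but no verdict came back: the plug was pressed home at about 35 N, swung open and back to shut, both levers point to the front, and the blank and the bystanders in the final view had not moved.

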